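# Index the gilding turntable under its hand rest

### The arm

A 6-joint arm with a two-finger parallel gripper is mounted at the origin on the work surface. World frame = base frame: x ahead of the robot, y to its left, z up, the work surface at z = 0. Lengths are in mm, angles in rad, forces in N, time in s.
With the tool pointing down it reaches from about 275 to 1000 mm from the base axis. Payload 8.4 kg.
Tool frame: the origin (TCP) lies on the mounting face of the last link; the fingertips stand 173 mm ahead of it and the grasp point (between the pads) lies 155 mm ahead of it; z points along the fingers, y is the direction in which the jaws open and shut (so a half turn about z gives the same grasp; the last joint's range is limited). The gripper opens to 85 mm and grips with 20 to 120 N. Pads are 22 mm wide; open, the fingers measure 114 mm over their backs; the gripper's body (76 mm by 85 mm) begins 54 mm behind the grasp point. The pads swing forward as they close: fully open they stand 13 mm farther back than shut.
Start: joints at [-1.111, 0.353, 1.633, -0, 1.155, -0.002], TCP at [278.475, -559.537, 404.681] pointing down, gripper open.
Joint ranges: [-2.63, 2.63], [-0.92, 2.1], [0.06, 2.66], [-1.3, 4.44], [0, 2.69], [-3.02, 3.02]. Speed limits (rad/s): [2.22, 2.22, 2.79, 3.14, 3.14, 3.14].

### API

Orientations are given as [roll, pitch, yaw] about the fixed x, y, z axes, in that order (R = Rz(yaw) Ry(pitch) Rx(roll)).
In Python, from rig import readout, imaging, ticket gives the robot as it stands.
- The arm moves only by the tool step_arm, never from a script. Its argument "deltas" is a list of rows, each an object with "translation": the shift along the tool's x, y, z in cm, a list of three; "rot": the turn, a rotation vector about the tool's x, y, z in rad, a list of three. In form: [{"translation": [x, y, z], "rot": [rx, ry, rz]}, ...]. A call has 1 to 8 rows; each row is the pose to reach, as a shift and turn from the pose commanded when the call began, along the tool's axes at that moment; what a row does not reach only later rows make up. A row lasts 1/8 s, in which the tool goes at most 62.5 mm and 10.7 degrees, less where a joint would pass 70% of its speed; a pose out of reach is approached as far as the arm can. A call with a gripper value outside its range is refused whole. "grip" is the closure in counts, from 0 (fully open) to 255 (shut), set as the call begins (left out, the last holds). The fingers move at their own pace and stop on an object; "squeeze" is the grip in N (left out, the last holds). Time passes only in rows, so rows that repeat a pose let the fingers close. It gives the time, the measured TCP pose, the force and the opening at its end, in the units of the state.
- readout.sense(): the state, without advancing time (a new reading comes with each control period).
- imaging.grab_frame(name): name is "scene" or "side" or "wrist"; returns a dict with "image" (420x560x3 uint8, red, green, blue), "camera_matrix" (3x3 intrinsics, pixels), "world_to_cam" (4x4, takes a point from world to camera coordinates). Camera axes: x right, y up, looking along -z (the intrinsics and any distortion apply to the point x, -y, -z); pixel columns grow to the right and rows downward; lengths in mm; the calibration is good to about 2 mm. A picture is of the moment at which its call begins. There is no depth.
- ticket.sign_off(): hands the job in, once; it reports no verdict.
The state is a dict: "clock": time; "qpos": joint angles; "qvel": joint speeds; "joint_efforts": joint torques, N m; "eef_pos": TCP position; "tcp_rot": TCP orientation; "contact_force": force on the tool from outside, world axes, zero at the start; "wrist_torque": the same for the moment, N m; "opening": opening from 0.0 (shut) to 1.0 (fully open).
Only numpy, scipy, OpenCV 4.12 (cv2) and the standard library are available. Lean on these libraries where they do the work, as an engineer would, in place of code of your own. Each camera call takes 0.05 s, during which the arm holds its last target.

### The job

Swing the wooden hand rest up on its hinge until it stands open by itself, then use the upright black knob to turn the turntable anticlockwise (seen from above) until the sprung steel roller beside the rim clicks home between the next pair of rim nubs, and finally lower the hand rest gently, without letting it drop, all the way back down onto its rubber pad. Do not touch the freshly gilded little frame on the turntable, and leave the pot, tin, jar and brush jar standing where they are.

Things in the scene. Friction and masses are not known exactly. Their poses are not given: they have to be found in the camera images.
- stand: Fixed dark wooden base board, flat on the table, 18 mm thick, 290 mm along its x, from -150 to +160 mm in its y. Origin on the table directly under the turntable axis; its yaw varies. 'Board' directions below are its axes (in mm). On it: turntable about the origin, two steel hinge cheeks 100 mm high at y = +118, rubber pad at y = -110, steel roller housing 46 mm high at x = 122 to 144.
- roller_ball (a point): Centre of the detent roller: a 12 mm steel ball on a sprung plunger, at board x = +107 mm, 36 mm above the table, pressing towards the turntable's rim. The nubs it drops between are upright 12 mm steel studs on the rim, in pairs, 18 mm apart in a pair.
- turntable (a joint): Turntable angle in rad about its vertical axis, growing anticlockwise seen from above; 0 = roller seated between the wanted pair of nubs. Starts between -2.4 and -1.0; end stop at +0.35. The detent draws the table in from about 0.08 rad either side; pushing a nub past the roller takes about 8 N at the knob. An unwanted second detent lies at -3.14.
- turntable_top (a point): Centre of the turntable's upper face, on its axis, 45 mm above the table. The aluminium disc is 200 mm across and 18 mm thick.
- knob_grip (a point): On the knob's axis, 87 mm above the table: the place to grip. The knob is an upright plain black round post, 22 mm across, 55 mm high (top 100 mm above the table), 86 mm from the turntable's axis. At turntable angle 0 it stands in the direction -0.971 rad from board +x (clockwise), seen from the axis. The lowered hand rest blocks its way. It spins freely on its stud.
- frame: Little gilt picture frame fixed on the disc's centre, 100 x 80 mm outside, its long axis pointing at the knob, 25 mm between them; its top is 57 mm (round corner beads 62 mm) above the table. Freshly gilded: not to be touched. Origin at the centre of its underside, 45 mm above the table.
- rest (a joint): Angle of the hand rest in rad: 0 = lying level, down on its pad; grows as its free end swings up; stop at 1.75 (just past upright). It stays up by itself from about 1.25 on and falls shut from lower angles.
- rest_hinge (a point): Hinge axis of the hand rest, at board x = 0, y = +118 mm, 87 mm above the table; it runs along board x. The rest is a wooden arm 24 mm wide, lying 78 to 96 mm above the table straight over the turntable's axis towards board -y; mass about 0.2 kg. A wooden foot 16 mm wide, 54 mm deep, is under it 228 mm from the hinge.
- rest_bar (a point): Middle of the crossbar at the hand rest's free end, 243 mm from the hinge axis, 87 mm above the table when down. A round steel bar 12 mm thick, 144 mm long, parallel to the hinge, 72 mm to each side of the arm's middle. Grip it about 42 mm to either side of its middle; it rolls freely in the arm.
- size_pot: Small amber glass pot with brass lid, 44 mm across, 62 mm high, standing loose on the board near one of its two corners at -y; origin at the centre of its foot.
- wax_tin: Small steel tin with dark lid, 44 mm across, 50 mm high, loose on the board near the other corner at -y; origin at the centre of its foot.
- varnish_jar: Lidded jar with a paper label, 68 mm across, 105 mm high, loose on the table just beyond the board's -y edge; origin at the centre of its foot.
- brush_jar: Green glass jar, 66 mm across and 100 mm high, with brushes standing up in it to 185 mm, loose on the table beyond the board's +x edge on the hinge side; origin at the centre of its foot.

How it is judged (in metres and radians):
On the way, in this order (a step that is already met when the one before it is completed fails the run):
1. the hand rest has been swung up to upright (past 1.25 rad) (value of joint rest above 1.25 rad), for 0.2 s.
2. with the hand rest still up, the turntable stands at rest in the wanted detent (within 0.035 rad) (value of joint rest above 1 rad and value of joint turntable between -0.035 and 0.035 rad and velocity of joint turntable between -0.1 and 0.1 rad/s), for 0.3 s.
At the end, for the whole second after the job is handed in: The turntable rests in the wanted detent (angle within 0.035 rad of 0), the hand rest lies fully down on its pad (angle under 0.03 rad), both still (value of joint turntable between -0.035 and 0.035 rad and value of joint rest below 0.03 rad and velocity of joint rest between -0.05 and 0.05 rad/s and velocity of joint turntable between -0.05 and 0.05 rad/s); the robot touches nothing.
It fails at once if the hand rest is slammed or dropped onto its pad (faster than 1.5 rad/s in the last 0.1 rad) (value of joint rest below 0.1 rad and velocity of joint rest below -1.5 rad/s).
It fails at once if the robot touches the gilded frame (over 0.5 N) (contact force between any of the arm, the fingers and frame above 0.5 N).
It fails at once if the pot, tin, jar or brush jar is shifted by more than 15 mm or tipped (distance of any of size_pot, wax_tin, varnish_jar, brush_jar from where it was at the start of the episode above 0.015 m or angle between any of size_pot, wax_tin, varnish_jar, brush_jar's own z axis and vertical above 0.3 rad).
It also fails if it takes over 72 s, if anything falls off the work surface, if the arm or the gripper's body presses on something with over 40 N, if the wrist force passes 120 N, or if a joint passes its speed limit or range.

## Working session

There is one attempt and no reset: what is moved stays moved. The work goes in short steps, Python scripts to look and compute and a tool call to move; the robot and the scene stay as the last step left them, time stands still between calls to the robot, and variables do not carry over. Pictures are saved under pics/ and viewed, and the job is handed in when it is done.

Besides the shell and the picture viewer there is one more tool, called after "Call:" as name(argument=value, ...) on one line, values as JSON. step_arm: Moves the arm, as the interface text tells. Its arguments: {"type":"object","properties":{"deltas":{"type":"array","items":{"type":"object","properties":{"translation":{"type":"array","items":{"type":"number"}},"rot":{"type":"array","items":{"type":"number"}}}}},"grip":{"type":"number"},"squeeze":{"type":"number"}},"required":["deltas"]}

```bash
ls; mkdir -p pics
python3 - <<'E'
from rig import readout, imaging
import cv2,json,numpy as np
print(readout.sense())
for n in ["scene","side","wrist"]:
    f=imaging.grab_frame(n)
    cv2.imwrite(f"pics/{n}0.png",f["image"][:,:,::-1])
    np.savez(f"{n}0.npz",**f)
    print(n,np.round(f["camera_matrix"],1).tolist(),np.round(f["world_to_cam"],3).tolist(),[k for k in f])
E
```

```text
pics
{'clock': 0.0, 'qpos': array([-1.11142871e+00,  3.53654438e-01,  1.63415627e+00, -1.25635861e-05,
        1.15519627e+00, -2.40363967e-03]), 'qvel': array([ 0.00164629, -0.00119775, -0.00013423, -0.00177333,  0.00133075,
        0.00111862]), 'joint_efforts': array([ 4.67000573e-03, -6.05253053e+01, -3.42062938e+01,  1.27171397e-04,
        9.32957948e-03, -1.97990275e-06]), 'eef_pos': array([ 278.34745509, -559.32429293,  403.94811063]), 'tcp_rot': array([-3.14017831e+00,  8.08737454e-06,  4.61776346e-01]), 'contact_force': array([ 0.28031137, -0.79069256, -0.52833607]), 'wrist_torque': array([-0.01812279, -0.01705021,  0.04546122]), 'opening': 1.0013518207404368}
scene [[517.1, 0.0, 285.2], [0.0, 517.1, 200.2], [0.0, 0.0, 1.0]] [[0.213, 0.977, 0.01, -109.379], [-0.529, 0.107, 0.842, 246.456], [0.822, -0.185, 0.539, -1535.928], [0.0, 0.0, 0.0, 1.0]] ['image', 'camera_matrix', 'world_to_cam']
side [[406.6, 0.0, 280.3], [0.0, 406.6, 204.3], [0.0, 0.0, 1.0]] [[-0.978, -0.207, -0.024, 562.767], [0.074, -0.455, 0.888, -138.964], [-0.195, 0.866, 0.46, -592.489], [0.0, 0.0, 0.0, 1.0]] ['image', 'camera_matrix', 'world_to_cam']
wrist [[363.1, 0.0, 283.2], [0.0, 363.1, 213.0], [0.0, 0.0, 1.0]] [[0.446, -0.895, -0.0, -623.511], [0.854, 0.425, -0.3, 38.469], [0.268, 0.134, 0.954, -379.461], [0.0, 0.0, 0.0, 1.0]] ['image', 'camera_matrix', 'world_to_cam']
```

View pics/scene0.png

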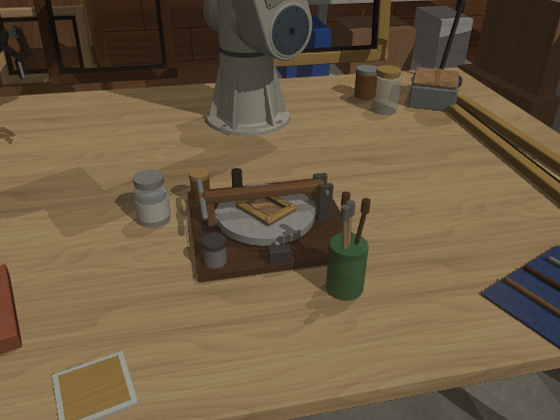

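View pics/side0.png

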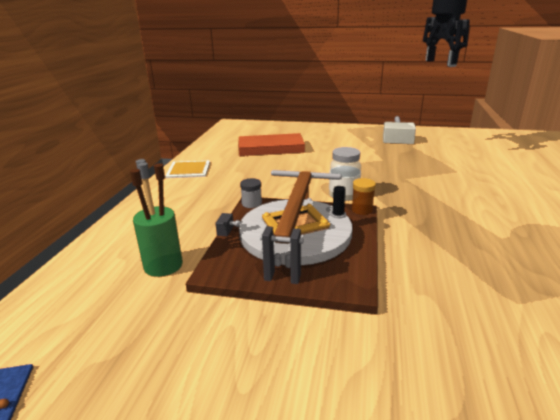

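View pics/wrist0.png

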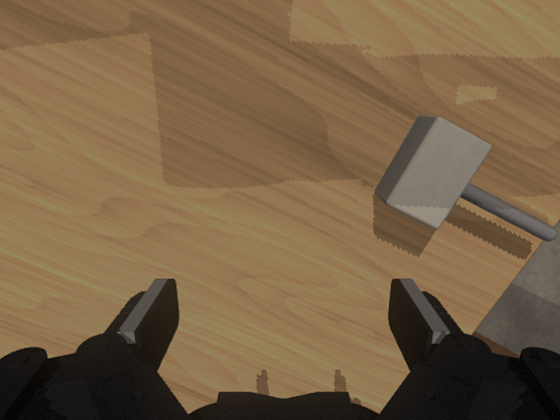

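```bash
cat > h.py <<'E'
import numpy as np,cv2
def load(n): 
    d=np.load(n+".npz"); return d["image"],d["camera_matrix"],d["world_to_cam"]
def proj(P,K,T):
    P=np.atleast_2d(P).astype(float); c=P@T[:3,:3].T+T[:3,3]
    return np.c_[K[0,0]*c[:,0]/-c[:,2]+K[0,2], K[1,1]*-c[:,1]/-c[:,2]+K[1,2]]
def ray(u,v,K,T):
    d=np.array([(u-K[0,2])/K[0,0],-(v-K[1,2])/K[1,1],-1.]); R=T[:3,:3]
    return -R.T@T[:3,3], R.T@d
def atz(u,v,z,K,T):
    o,d=ray(u,v,K,T); return o+d*(z-o[2])/d[2]
def crop(img,x0,y0,x1,y1,s,out):
    cv2.imwrite(out,cv2.resize(img[y0:y1,x0:x1,::-1],None,fx=s,fy=s,interpolation=cv2.INTER_CUBIC))
E
python3 - <<'E'
from h import *
i,K,T=load("scene0");crop(i,130,150,390,310,3,"pics/sc.png")
print(-T[:3,:3].T@T[:3,3])
i,K,T=load("side0");crop(i,190,130,400,310,3.3,"pics/si.png")
print(-T[:3,:3].T@T[:3,3])
E
```

```text
[1415.58081735 -203.70825116  621.62054482]
[445.30668788 566.62596799 409.50983733]
```

View pics/sc.png

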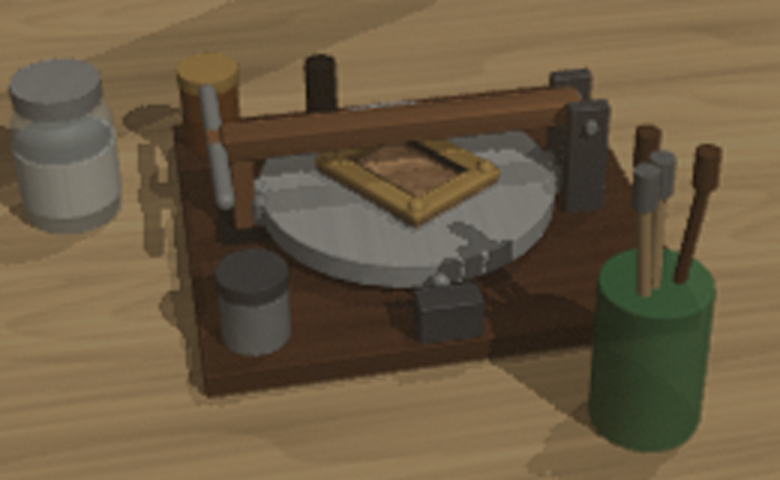

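View pics/si.png

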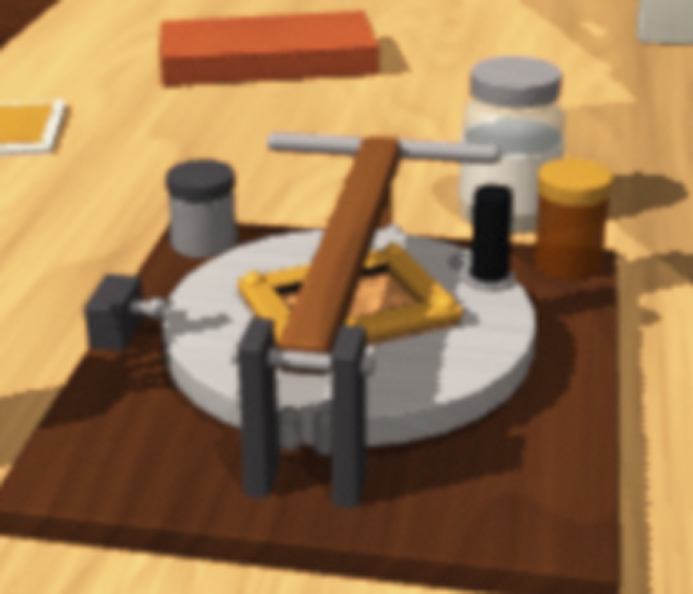

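```bash
cat > fit.py <<'E'
from h import *
from scipy.optimize import least_squares
sc=lambda x,y:(x/3+130-.33,y/3+150-.33); si=lambda x,y:(x/3.3+190-.35,y/3.3+130-.35)
S=load("scene0");D=load("side0")
def k(p): a=p[3]-.971; return (86*np.cos(a),86*np.sin(a),100)
O=[("s",sc(320,63),k),("d",si(493,190),k),
("s",sc(207,372),(145,-150,18)),("s",sc(207,90),(-72,-125,87)),("s",sc(226,203),(72,-125,87)),
("d",si(272,141),(72,-125,87)),("d",si(497,154),(-72,-125,87)),
("d",si(0,513),(145,160,18)),("d",si(618,580),(-145,160,18)),("d",si(617,252),(-145,-150,18)),("d",si(165,228),(145,-150,18)),
]
def w(p,l):
    if callable(l): l=l(p)
    c,s=np.cos(p[2]),np.sin(p[2]); return np.array([p[0]+c*l[0]-s*l[1],p[1]+s*l[0]+c*l[1],l[2]])
def f(p):
    r=[]
    for cam,uv,l in O:
        _,K,T=S if cam=="s" else D
        r+=list(proj(w(p,l),K,T)[0]-uv)
    return np.array(r)
if __name__=="__main__":
    for t in (-1,-1.7,-2.3):
        q=least_squares(f,[450,0,0,t],loss="soft_l1");print(q.x,q.cost)
    print(np.round(f(q.x).reshape(-1,2),1))
    np.save("p.npy",q.x)
    for nm,l in dict(bar=(0,-125,87),b1=(42,-125,87),b2=(-42,-125,87),hinge=(0,118,87),knob=k(q.x),knob0=k([0,0,0,0])).items(): print(nm,w(q.x,l).round(1))
    print("tin",atz(*sc(252,268),50,*S[1:]),"pot s",atz(*sc(208,72),62,*S[1:]),"pot d",atz(*si(575,180),62,*D[1:]),"tin d",atz(*si(201,177),50,*D[1:]),
     "jar",atz(*sc(58,83),105,*S[1:]),atz(*si(515,80),105,*D[1:]),"brush",atz(*sc(656,275),100,*S[1:]))
E
python3 fit.py
```

```text
[ 5.57534323e+02 -4.98780821e+01  1.23703265e-02 -1.57990460e+00] 13.801247682242671
[557.53432869 -49.87808232  50.27785273  98.95106031] 13.801247682269445
[557.53432342 -49.87808221  50.27785278  86.3846897 ] 13.80124768224298
[[-0.1 -1. ]
 [-0.1 -0.2]
 [ 0.   1.4]
 [ 0.3 -0.7]
 [ 1.   0.8]
 [-1.9  0.3]
 [ 1.4  0.4]
 [-4.5 -1.4]
 [ 2.  -0.1]
 [-0.1 -1.5]
 [ 1.7 -3.3]]
bar [ 559.1 -174.9   87. ]
b1 [ 601.1 -174.3   87. ]
b2 [ 517.1 -175.4   87. ]
hinge [556.1  68.1  87. ]
knob [486.7 -98.7 100. ]
knob0 [ 607.  -120.3  100. ]
tin [ 647.14560761 -164.03133562   50.        ] pot s [ 420.91313077 -172.60602486   62.        ] pot d [ 443.14843815 -201.99329478   62.        ] tin d [ 680.85731435 -195.88632846   50.        ] jar [ 492.74037638 -272.89390638  105.        ] [ 485.46633024 -256.04897436  105.        ] brush [765.62799032  51.45230121 100.        ]
```

```bash
cat > ov.py <<'E'
from fit import *
import sys
def draw(p,tag,srcs=None):
  for n,box,s in [("scene0",(130,150,390,310),3),("side0",(190,130,400,320),3.3)]:
    i,K,T=load(n);x0,y0,x1,y1=box
    im=np.ascontiguousarray(cv2.resize(i[y0:y1,x0:x1,::-1],None,fx=s,fy=s,interpolation=cv2.INTER_CUBIC))
    def pl(L,c):
        uv=proj(np.array([w(p,l) for l in L]),K,T); uv=((uv-[x0,y0]+.5)*s-.5)
        cv2.polylines(im,[np.round(uv).astype(int)],False,c,1)
    for z in (0,18): pl([(145,160,z),(-145,160,z),(-145,-150,z),(145,-150,z),(145,160,z)],(0,255,0))
    t=np.linspace(0,2*np.pi,80)
    for z in (27,45): pl([(100*np.cos(a),100*np.sin(a),z) for a in t],(255,255,0))
    pl([(-72,-125,87),(72,-125,87)],(255,0,255)); pl([(0,118,87),(0,-125,87)],(255,0,255))
    kx,ky,_=k(p)
    for z in (45,100): pl([(kx+11*np.cos(a),ky+11*np.sin(a),z) for a in t],(0,0,255))
    a=p[3]-.971;R=np.array([[np.cos(a),-np.sin(a)],[np.sin(a),np.cos(a)]])
    pl([(*(R@[x,y]),57) for x,y in [(50,40),(-50,40),(-50,-40),(50,-40),(50,40)]],(0,0,255))
    pl([(122,-15,46),(144,-15,46),(144,15,46),(122,15,46)],(255,0,0))
    cv2.imwrite(f"pics/ov_{tag}_{n}.png",im)
if __name__=="__main__": 
    p=np.load("p.npy"); draw(p,"a")
E
python3 ov.py
```

```text
(no output)
```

View pics/ov_a_scene0.png

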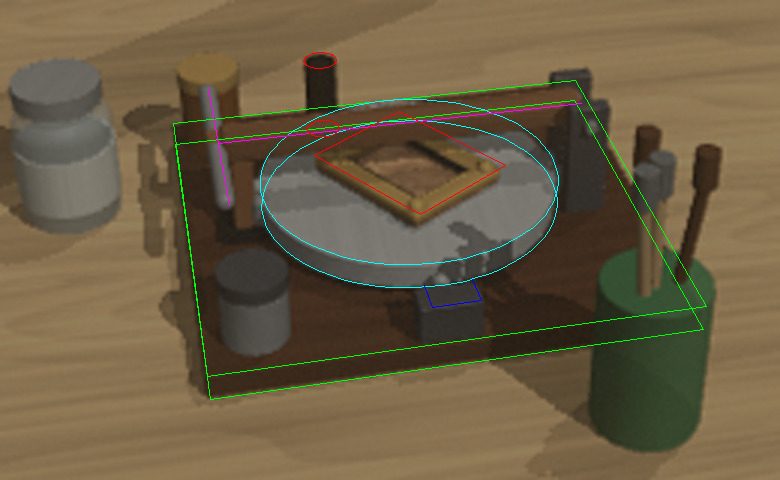

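View pics/ov_a_side0.png

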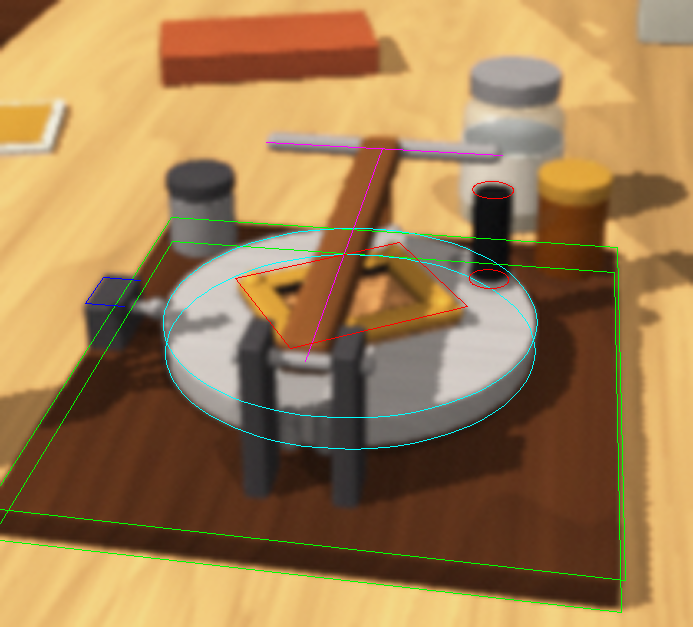

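```bash
cat > m.py <<'E'
import numpy as np,json
from scipy.spatial.transform import Rotation as R
from rig import readout
def rot(yaw): return R.from_euler("xyz",[np.pi,0,yaw])
def delta(cmd,tgt):
    # cmd=(pos mm,yaw), tgt likewise -> row in tool axes
    A=rot(cmd[1]); t=A.inv().apply(np.array(tgt[0])-np.array(cmd[0]))/10
    r=(A.inv()*rot(tgt[1])).as_rotvec()
    return dict(translation=[round(float(x),2)+0 for x in t],rot=[round(float(x),3)+0 for x in r])
def apply(cmd,row):
    A=rot(cmd[1]); p=np.array(cmd[0])+A.apply(np.array(row["translation"])*10)
    return p, cmd[1]-row["rot"][2]
def st():
    s=readout.sense();print(round(s["clock"],2),"tcp",s["eef_pos"].round(1),"rot",s["tcp_rot"].round(3),"F",s["contact_force"].round(1),"open",round(s["opening"],3),"q6",s["qpos"].round(2));return s
E
python3 - <<'E'
from m import *
c=([278.475,-559.537,404.681],.4618)
for y in (0.012,): 
  d=delta(c,([601,-174,400],y));print(d,apply(c,d))
from fit import *
print("tin",atz(*sc(252,268),68,*S[1:]),"pot s",atz(*sc(208,72),80,*S[1:]),"pot d",atz(*si(575,180),80,*D[1:]),"tin d",atz(*si(201,177),68,*D[1:]))
E
```

```text
{'translation': [46.05, -20.14, 0.47], 'rot': [0.0, 0.0, 0.45]} (array([ 601.00267759, -174.05274975,  399.981     ]), 0.011799999999999977)
tin [ 671.34318746 -165.28073871   68.        ] pot s [ 452.90627063 -173.60641714   80.        ] pot d [ 443.26022922 -162.18104994   80.        ] tin d [ 669.06372531 -157.70873244   68.        ]
```

Call:
step_arm(deltas=[{"translation":[46.05,-20.14,0.47],"rot":[0,0,0.45]},{"translation":[46.05,-20.14,0.47],"rot":[0,0,0.45]},{"translation":[46.05,-20.14,0.47],"rot":[0,0,0.45]},{"translation":[46.05,-20.14,0.47],"rot":[0,0,0.45]},{"translation":[46.05,-20.14,0.47],"rot":[0,0,0.45]},{"translation":[46.05,-20.14,0.47],"rot":[0,0,0.45]},{"translation":[46.05,-20.14,0.47],"rot":[0,0,0.45]},{"translation":[46.05,-20.14,0.47],"rot":[0,0,0.45]}], grip=0)

```text
clock: 1.15
eef_pos: [597.4, -177.8, 399.9]
tcp_rot: [3.141, 0.0, 0.012]
contact_force: [0.5, -1.0, 0.9]
opening: 1.004
```

Call:
step_arm(deltas=[{"translation":[0,0,0],"rot":[0,0,0]}])

```text
clock: 1.27
eef_pos: [598.5, -176.2, 399.6]
tcp_rot: [-3.141, -0.0, 0.016]
contact_force: [0.6, -0.6, -1.0]
opening: 1.003
```

Run:
```python
from m import *
from rig import imaging
import cv2
st()
f=imaging.grab_frame("wrist");np.savez("wrist1.npz",**f)
cv2.imwrite("pics/w1.png",cv2.resize(f["image"][:,:,::-1],None,fx=1.4,fy=1.4,interpolation=cv2.INTER_CUBIC))
st()
```

```text
1.27 tcp [ 598.5 -176.2  399.6] rot [-3.141 -0.     0.016] F [ 0.6 -0.6 -1. ] open 1.003 q6 [-0.29  0.36  1.64  0.    1.14  1.27]
1.32 tcp [ 597.2 -177.8  399.5] rot [-3.141e+00  1.000e-03  1.500e-02] F [ 0.8 -0.8 -0.7] open 1.004 q6 [-0.29  0.36  1.64 -0.    1.14  1.26]
```

View pics/w1.png

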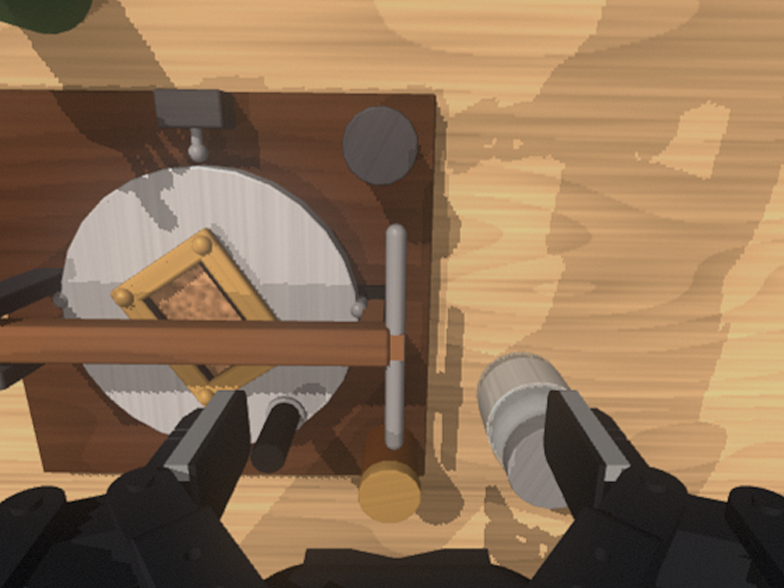

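```bash
cat > fit2.py <<'E'
from fit import *
W=load("wrist1"); wr=lambda x,y:((x+.5)/1.4-.5,(y+.5)/1.4-.5)
OW=[(wr(396,228),(70,-125,87)),(wr(394,445),(-70,-125,87)),(wr(437,97),(145,-150,18)),(wr(198,152),(107,0,36)),(wr(268,459),k),
(wr(45,470),(-145,160,18)),(wr(423,475),(-145,-150,18))]
def fr(i,j): 
    def g(p):
        a=p[3]-.971; x,y=i*45,j*35; return (np.cos(a)*x-np.sin(a)*y,np.sin(a)*x+np.cos(a)*y,60)
    return g
def fw(p): return np.concatenate([proj(w(p,l),*W[1:])[0]-uv for uv,l in OW])
q=least_squares(fw,[557,-50,0,-1.58],loss="soft_l1");print("wrist only",q.x,q.cost);print(fw(q.x).reshape(-1,2).round(1))
g=least_squares(lambda p:np.r_[2*fw(p),f(p)],[557,-50,0,-1.58],loss="soft_l1");print("all",g.x);print(fw(g.x).reshape(-1,2).round(1))
def rep(q):
    for nm,l in dict(bar=(0,-125,87),b1=(42,-125,87),b2=(-42,-125,87),hinge=(0,118,87),knob=k(q),knob0=k([0,0,0,0])).items(): print(nm,w(q,l).round(1))
rep(q.x);rep(g.x)
print("tin",atz(*wr(380,145),68,*W[1:]),"pot",atz(*wr(389,494),80,*W[1:]))
np.save("p.npy",q.x)
E
python3 fit2.py
```

```text
wrist only [ 5.57793970e+02 -4.95884676e+01  2.64807128e-03 -1.58368065e+00] 5.951427433094187
[[ 0.4 -0.4]
 [-0.3  0.3]
 [-0.  -2.2]
 [ 0.7  0.6]
 [-0.2 -0.4]
 [-2.6  1.9]
 [ 0.5  1.5]]
all [ 5.57751204e+02 -4.95968126e+01  3.75349978e-03 -1.58343041e+00]
[[ 0.3 -0.6]
 [-0.2  0.2]
 [-0.2 -2.4]
 [ 0.5  0.6]
 [-0.1 -0.5]
 [-2.4  2.1]
 [ 0.6  1.4]]
bar [ 558.1 -174.6   87. ]
b1 [ 600.1 -174.5   87. ]
b2 [ 516.1 -174.7   87. ]
hinge [557.5  68.4  87. ]
knob [486.3 -97.4 100. ]
knob0 [ 606.5 -120.4  100. ]
bar [ 558.2 -174.6   87. ]
b1 [ 600.2 -174.4   87. ]
b2 [ 516.2 -174.8   87. ]
hinge [557.3  68.4  87. ]
knob [486.3 -97.5 100. ]
knob0 [ 606.6 -120.4  100. ]
tin [ 671.7021734  -164.32820995   68.        ] pot [ 445.5230255  -172.27378229   80.        ]
```

Call:
step_arm(deltas=[{"translation":[0.2,-0.2,4],"rot":[0,0,0.01]},{"translation":[0.2,-0.2,8],"rot":[0,0,0.01]},{"translation":[0.2,-0.2,11],"rot":[0,0,0.01]},{"translation":[0.2,-0.2,11],"rot":[0,0,0.01]},{"translation":[0.2,-0.2,11],"rot":[0,0,0.01]}], grip=110, squeeze=40)

```text
clock: 1.95
eef_pos: [598.4, -178.5, 291.2]
tcp_rot: [3.141, -0.001, 0.001]
contact_force: [0.5, -0.1, 0.7]
opening: 0.568
```

Run:
```python
from m import *
from rig import imaging
import cv2
f=imaging.grab_frame("wrist");np.savez("wrist2.npz",**f)
cv2.imwrite("pics/w2.png",f["image"][:,:,::-1])
st()
```

```text
2.0 tcp [ 598.7 -178.3  291.6] rot [ 3.141e+00 -2.000e-03  1.000e-03] F [ 0.8 -1.4 -1. ] open 0.57 q6 [-0.29  0.47  1.73 -0.    0.94  1.28]
```

View pics/w2.png

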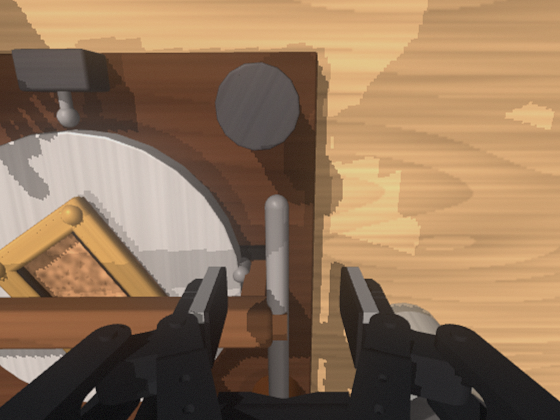

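Call:
step_arm(deltas=[{"translation":[0.15,-0.39,2.5],"rot":[0,0,0]},{"translation":[0.15,-0.39,4.9],"rot":[0,0,0]},{"translation":[0.15,-0.39,4.9],"rot":[0,0,0]}], grip=110)

```text
clock: 2.38
eef_pos: [599.5, -173.7, 241.0]
tcp_rot: [-3.141, 0.001, 0.002]
contact_force: [-0.6, 0.1, 0.3]
opening: 0.568
```

Call:
step_arm(deltas=[{"translation":[0,0,0],"rot":[0,0,0]},{"translation":[0,0,0],"rot":[0,0,0]},{"translation":[0,0,0],"rot":[0,0,0]},{"translation":[0,0,0],"rot":[0,0,0]},{"translation":[0,0,0],"rot":[0,0,0]}], grip=255, squeeze=40)

```text
clock: 3.0
eef_pos: [600.4, -174.7, 242.6]
tcp_rot: [3.139, -0.003, 0.002]
contact_force: [-0.2, -6.1, 2.6]
opening: 0.12
```

Run:
```python
from m import *
from rig import imaging
import cv2
s=st()
f=imaging.grab_frame("wrist");cv2.imwrite("pics/w3.png",f["image"][:,:,::-1])
# arc rows
p=np.load("p.npy")
for a in np.arange(.1,1.55,.1):
    dy=243*(1-np.cos(a)); dz=243*np.sin(a)
    print(round(a,2),"tool y",round(-dy/10,2),"tool z",round(-dz/10,2))
```

```text
3.0 tcp [ 600.4 -174.7  242.6] rot [ 3.139e+00 -3.000e-03  2.000e-03] F [-0.2 -6.1  2.6] open 0.12 q6 [-0.29  0.54  1.75 -0.    0.85  1.28]
0.1 tool y -0.12 tool z -2.43
0.2 tool y -0.48 tool z -4.83
0.3 tool y -1.09 tool z -7.18
0.4 tool y -1.92 tool z -9.46
0.5 tool y -2.97 tool z -11.65
0.6 tool y -4.24 tool z -13.72
0.7 tool y -5.71 tool z -15.65
0.8 tool y -7.37 tool z -17.43
0.9 tool y -9.19 tool z -19.03
1.0 tool y -11.17 tool z -20.45
1.1 tool y -13.28 tool z -21.66
1.2 tool y -15.49 tool z -22.65
1.3 tool y -17.8 tool z -23.41
1.4 tool y -20.17 tool z -23.95
1.5 tool y -22.58 tool z -24.24
```

View pics/w3.png

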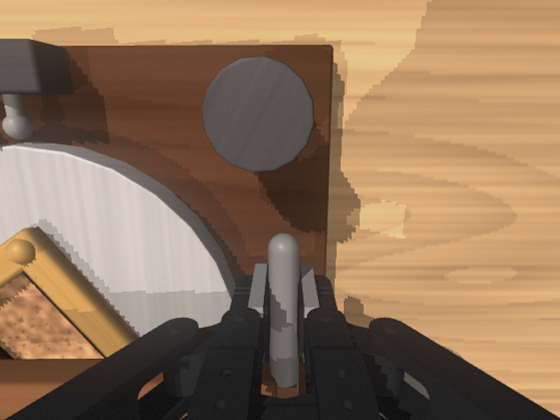

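Call:
step_arm(deltas=[{"translation":[0,-0.12,-2.43],"rot":[0,0,0]},{"translation":[0,-0.48,-4.83],"rot":[0,0,0]},{"translation":[0,-1.09,-7.18],"rot":[0,0,0]},{"translation":[0,-1.92,-9.46],"rot":[0,0,0]}])

```text
clock: 3.55
eef_pos: [600.2, -155.4, 337.8]
tcp_rot: [3.139, -0.003, 0.002]
contact_force: [2.0, -2.4, -1.1]
opening: 0.123
```

Run:
```python
from m import *
from rig import imaging
import cv2
s=st()
f=imaging.grab_frame("scene");cv2.imwrite("pics/s3.png",f["image"][100:320,100:420,::-1])
```

```text
3.55 tcp [ 600.2 -155.4  337.8] rot [ 3.139e+00 -3.000e-03  2.000e-03] F [ 2.  -2.4 -1.1] open 0.123 q6 [-0.26  0.41  1.71 -0.    1.02  1.31]
```

View pics/s3.png

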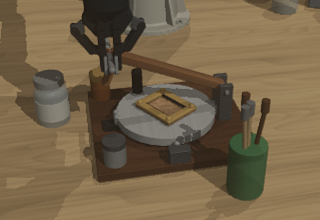

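Call:
step_arm(deltas=[{"translation":[0,-1.05,-2.19],"rot":[0,0,0]},{"translation":[0,-2.32,-4.26],"rot":[0,0,0]},{"translation":[0,-3.79,-6.19],"rot":[0,0,0]},{"translation":[0,-5.45,-7.97],"rot":[0,0,0]},{"translation":[0,-7.27,-9.57],"rot":[0,0,0]},{"translation":[0,-9.25,-10.99],"rot":[0,0,0]},{"translation":[0,-11.36,-12.2],"rot":[0,0,0]},{"translation":[0,-13.57,-13.19],"rot":[0,0,0]}])

```text
clock: 4.6
eef_pos: [599.5, -18.7, 469.6]
tcp_rot: [3.14, -0.002, 0.002]
contact_force: [-0.7, -3.4, 3.9]
opening: 0.121
```

Call:
step_arm(deltas=[{"translation":[0,-2.31,-0.76],"rot":[0,0,0]},{"translation":[0,-4.68,-1.3],"rot":[0,0,0]},{"translation":[0,-7.09,-1.59],"rot":[0,0,0]},{"translation":[0,-7.09,-1.59],"rot":[0,0,0]},{"translation":[0,-7.09,-1.59],"rot":[0,0,0]}])

```text
clock: 5.22
eef_pos: [599.2, 52.8, 485.0]
tcp_rot: [-3.141, -0.002, 0.003]
contact_force: [-3.2, -0.9, 8.6]
opening: 0.124
```

Run:
```python
from m import *
from rig import imaging
import cv2
s=st()
f=imaging.grab_frame("scene");cv2.imwrite("pics/s4.png",cv2.resize(f["image"][60:320,100:420,::-1],None,fx=2,fy=2))
```

```text
5.22 tcp [599.2  52.8 485. ] rot [-3.141e+00 -2.000e-03  3.000e-03] F [-3.2 -0.9  8.6] open 0.124 q6 [0.09 0.25 1.59 0.   1.3  1.65]
```

View pics/s4.png

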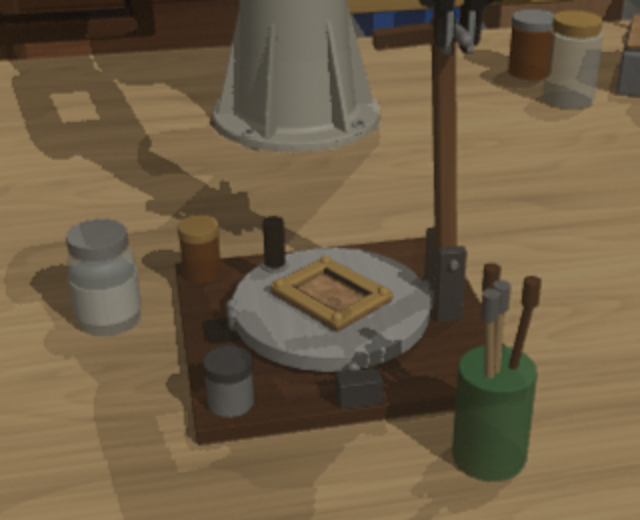

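Call:
step_arm(deltas=[{"translation":[0,0,0],"rot":[0,0,0]},{"translation":[0,0,0],"rot":[0,0,0]},{"translation":[0,0,0],"rot":[0,0,0]},{"translation":[0,0,0],"rot":[0,0,0]}], grip=110)

```text
clock: 5.78
eef_pos: [599.4, 52.1, 483.3]
tcp_rot: [-3.142, 0.0, 0.002]
contact_force: [-0.2, 0.6, -0.4]
opening: 0.567
```

Call:
step_arm(deltas=[{"translation":[0,0,-3],"rot":[0,0,0]},{"translation":[0,0,-7],"rot":[0,0,0]},{"translation":[0,0,-7],"rot":[0,0,0]},{"translation":[0,0,-7],"rot":[0,0,0]}])

```text
clock: 6.28
eef_pos: [599.3, 52.1, 552.9]
tcp_rot: [3.142, 0.001, 0.002]
contact_force: [-1.0, 0.1, -0.3]
opening: 0.571
```

Run:
```python
from m import *
from rig import imaging
import cv2
s=st()
f=imaging.grab_frame("wrist");np.savez("wrist5.npz",**f);cv2.imwrite("pics/w5.png",f["image"][:,:,::-1])
f=imaging.grab_frame("side");np.savez("side5.npz",**f);cv2.imwrite("pics/d5.png",cv2.resize(f["image"][:300,150:450,::-1],None,fx=2,fy=2))
```

```text
6.28 tcp [599.3  52.1 552.9] rot [3.142e+00 1.000e-03 2.000e-03] F [-1.   0.1 -0.3] open 0.571 q6 [0.08 0.21 1.5  0.   1.43 1.65]
```

View pics/w5.png

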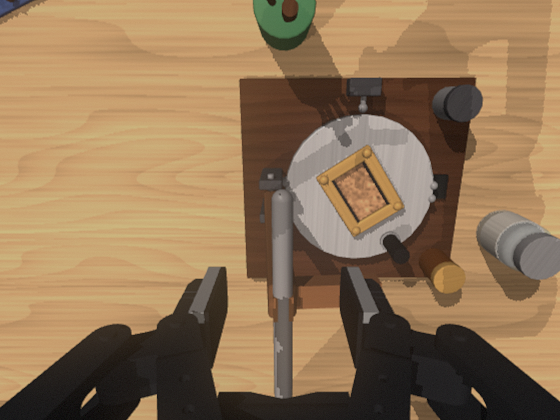

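View pics/d5.png

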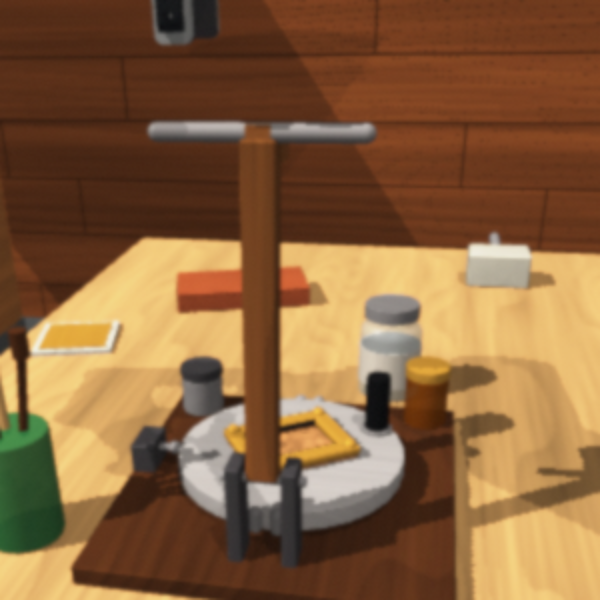

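Call:
step_arm(deltas=[{"translation":[-2.8,3.75,0],"rot":[0,0,-0.17]},{"translation":[-5.65,7.5,0],"rot":[0,0,-0.35]},{"translation":[-8.5,11.2,0],"rot":[0,0,-0.52]},{"translation":[-11.3,14.96,2],"rot":[0,0,-0.7]},{"translation":[-11.3,14.96,6],"rot":[0,0,-0.87]},{"translation":[-11.3,14.96,10],"rot":[0,0,-1.05]},{"translation":[-11.3,14.96,14],"rot":[0,0,-1.22]},{"translation":[-11.3,14.96,18],"rot":[0,0,-1.39]}])

```text
clock: 7.38
eef_pos: [486.1, -97.7, 371.4]
tcp_rot: [-3.14, -0.0, 1.397]
contact_force: [-0.9, -0.4, 0.2]
opening: 0.567
```

Call:
step_arm(deltas=[{"translation":[0,0,2.5],"rot":[0,0,-0.18]},{"translation":[0,0,4],"rot":[0,0,-0.18]},{"translation":[0,0,4],"rot":[0,0,-0.18]},{"translation":[0,0,4],"rot":[0,0,-0.18]}])

```text
clock: 7.88
eef_pos: [487.1, -97.7, 334.2]
tcp_rot: [3.14, 0.0, 1.57]
contact_force: [1.4, -0.5, 0.2]
opening: 0.57
```

Run:
```python
from m import *
from rig import imaging
import cv2
s=st()
f=imaging.grab_frame("wrist");np.savez("wrist6.npz",**f);cv2.imwrite("pics/w6.png",f["image"][:,:,::-1])
```

```text
7.88 tcp [487.1 -97.7 334.2] rot [3.14 0.   1.57] F [ 1.4 -0.5  0.2] open 0.57 q6 [-0.2   0.24  1.97  0.    0.93 -0.2 ]
```

View pics/w6.png

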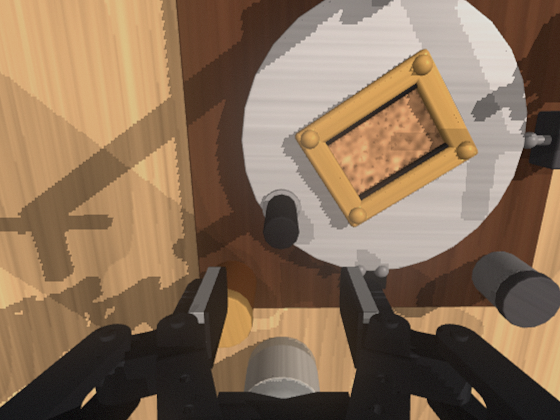

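Run:
```python
from h import *
i,K,T=load("wrist6"); print(atz(282,230,100,K,T), atz(282,203,45,K,T), proj([486.3,-97.5,100],K,T),proj([486.3,-97.5,45],K,T))
print("pot",atz(237,318,80,K,T))
```

```text
[486.5898017 -94.7678541 100.       ] [486.52059308 -93.71859771  45.        ] [[281.52644915 234.28434167]] [[281.71459036 207.89141248]]
pot [ 454.42188671 -168.62680372   80.        ]
```

Call:
step_arm(deltas=[{"translation":[0.1,-0.05,4],"rot":[0,0,0]},{"translation":[0.1,-0.05,7.5],"rot":[0,0,0]},{"translation":[0.1,-0.05,9],"rot":[0,0,0]},{"translation":[0.1,-0.05,9],"rot":[0,0,0]}])

```text
clock: 8.43
eef_pos: [486.3, -96.7, 243.4]
tcp_rot: [-3.141, -0.0, 1.571]
contact_force: [0.9, 0.5, 0.5]
opening: 0.571
```

Call:
step_arm(deltas=[{"translation":[0,0,0],"rot":[0,0,0]},{"translation":[0,0,0],"rot":[0,0,0]},{"translation":[0,0,0],"rot":[0,0,0]},{"translation":[0,0,0],"rot":[0,0,0]},{"translation":[0,0,0],"rot":[0,0,0]}], grip=255, squeeze=60)

```text
clock: 9.05
eef_pos: [486.4, -97.0, 244.9]
tcp_rot: [3.14, 0.001, 1.572]
contact_force: [-2.4, -2.5, 7.1]
opening: 0.238
```

Run:
```python
from m import *
from rig import imaging
import cv2
s=st()
f=imaging.grab_frame("wrist");cv2.imwrite("pics/w7.png",f["image"][:,:,::-1])
f=imaging.grab_frame("side");cv2.imwrite("pics/d7.png",cv2.resize(f["image"][100:320,180:420,::-1],None,fx=2.5,fy=2.5))
p=np.load("p.npy");O=p[:2]
x0=s["eef_pos"][:2]; a0=np.arctan2(*(x0-O)[::-1]); print("ang",a0,np.linalg.norm(x0-O))
af=-.971+p[2]; print(af)
for i in range(1,17):
    a=a0+(af-a0)*i/16; d=O+86*np.array([np.cos(a),np.sin(a)])-x0
    print(i,round(a-af,3),"tool",(d/10)[::-1].round(2),)
```

```text
9.05 tcp [486.4 -97.  244.9] rot [3.140e+00 1.000e-03 1.572e+00] F [-2.4 -2.5  7.1] open 0.238 q6 [-0.2   0.38  2.03 -0.    0.73 -0.2 ]
ang -2.5548797250933335 85.67269915177278
-0.9683519287223736
1 -1.487 tool [-0.7   0.48]
2 -1.388 tool [-1.34  1.05]
3 -1.289 tool [-1.91  1.68]
4 -1.19 tool [-2.42  2.37]
5 -1.091 tool [-2.85  3.1 ]
6 -0.992 tool [-3.21  3.87]
7 -0.892 tool [-3.5   4.68]
8 -0.793 tool [-3.7  5.5]
9 -0.694 tool [-3.82  6.35]
10 -0.595 tool [-3.86  7.2 ]
11 -0.496 tool [-3.81  8.05]
12 -0.397 tool [-3.68  8.89]
13 -0.297 tool [-3.46  9.72]
14 -0.198 tool [-3.16 10.52]
15 -0.099 tool [-2.79 11.28]
16 0.0 tool [-2.34 12.01]
```

View pics/w7.png

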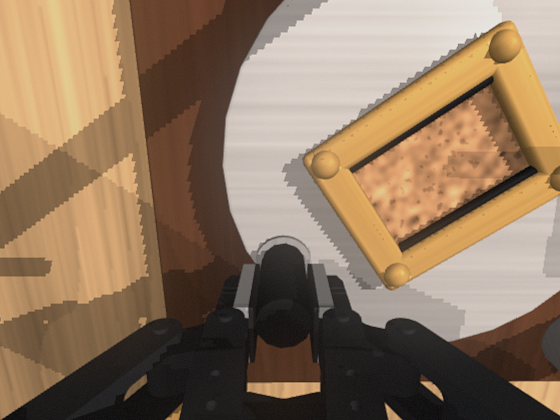

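View pics/d7.png

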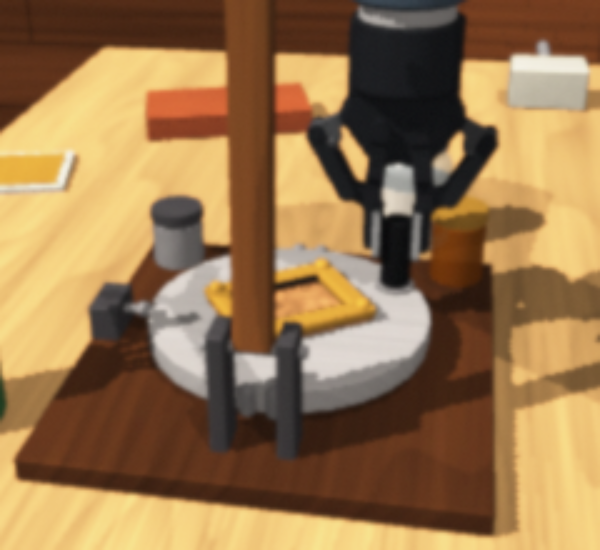

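Call:
step_arm(deltas=[{"translation":[-0.7,0.48,0],"rot":[0,0,0]},{"translation":[-1.34,1.05,0],"rot":[0,0,0]},{"translation":[-1.91,1.68,0],"rot":[0,0,0]},{"translation":[-2.42,2.37,0],"rot":[0,0,0]},{"translation":[-2.85,3.1,0],"rot":[0,0,0]},{"translation":[-3.21,3.87,0],"rot":[0,0,0]},{"translation":[-3.5,4.68,0],"rot":[0,0,0]},{"translation":[-3.7,5.5,0],"rot":[0,0,0]}])

```text
clock: 10.15
eef_pos: [542.2, -133.6, 245.0]
tcp_rot: [3.139, -0.0, 1.571]
contact_force: [-0.6, 4.6, 5.6]
opening: 0.24
```

Run:
```python
from m import *
from rig import imaging
import cv2
s=st()
f=imaging.grab_frame("side");cv2.imwrite("pics/d8.png",cv2.resize(f["image"][100:320,180:420,::-1],None,fx=2.5,fy=2.5))
p=np.load("p.npy");O=p[:2]
x0=s["eef_pos"][:2]; print(np.arctan2(*(x0-O)[::-1])+.968,np.linalg.norm(x0-O))
```

```text
10.15 tcp [ 542.2 -133.6  245. ] rot [ 3.139 -0.     1.571] F [-0.6  4.6  5.6] open 0.24 q6 [-0.24  0.45  1.9   0.    0.78 -0.25]
-0.7862390895467615 85.45719809439517
```

View pics/d8.png

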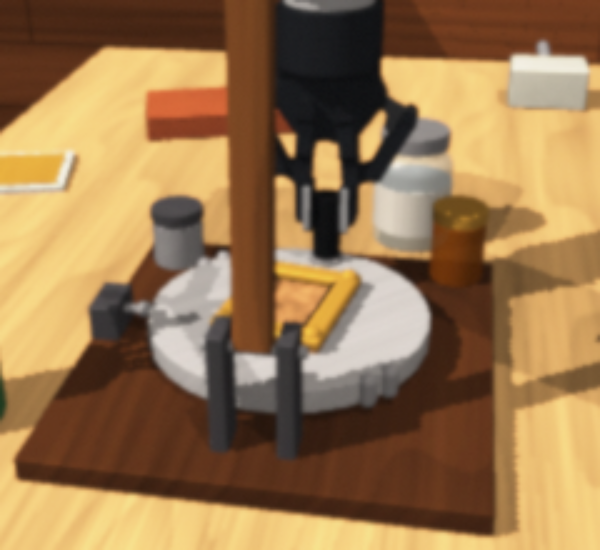

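Call:
step_arm(deltas=[{"translation":[-0.12,0.85,0],"rot":[0,0,0]},{"translation":[-0.16,1.7,0],"rot":[0,0,0]},{"translation":[-0.11,2.55,0],"rot":[0,0,0]},{"translation":[0.02,3.39,0],"rot":[0,0,0]},{"translation":[0.24,4.22,0],"rot":[0,0,0]},{"translation":[0.54,5.02,0],"rot":[0,0,0]},{"translation":[0.91,5.78,0],"rot":[0,0,0]},{"translation":[1.36,6.51,0],"rot":[0,0,0]}])

```text
clock: 11.2
eef_pos: [605.5, -120.5, 244.9]
tcp_rot: [-3.14, 0.001, 1.572]
contact_force: [-3.9, 3.9, 8.7]
opening: 0.238
```

Call:
step_arm(deltas=[{"translation":[0,0,0],"rot":[0,0,0]},{"translation":[0,0,0],"rot":[0,0,0]},{"translation":[0,0,0],"rot":[0,0,0]}])

```text
clock: 11.58
eef_pos: [606.5, -119.6, 245.0]
tcp_rot: [3.14, -0.0, 1.572]
contact_force: [-2.6, 3.7, 9.2]
opening: 0.235
```

Run:
```python
from m import *
from rig import imaging
import cv2
s=st()
f=imaging.grab_frame("scene");cv2.imwrite("pics/s9.png",cv2.resize(f["image"][150:310,130:390,::-1],None,fx=3,fy=3))
f=imaging.grab_frame("wrist");cv2.imwrite("pics/w9.png",f["image"][:,:,::-1])
p=np.load("p.npy");O=p[:2]
x0=s["eef_pos"][:2]; print(np.arctan2(*(x0-O)[::-1])+.968,np.linalg.norm(x0-O))
```

```text
11.57 tcp [ 606.5 -119.6  245. ] rot [ 3.14  -0.     1.572] F [-2.6  3.7  9.2] open 0.235 q6 [-0.2   0.53  1.77  0.    0.85 -0.2 ]
0.005034116951645351 85.32724001293639
```

View pics/s9.png

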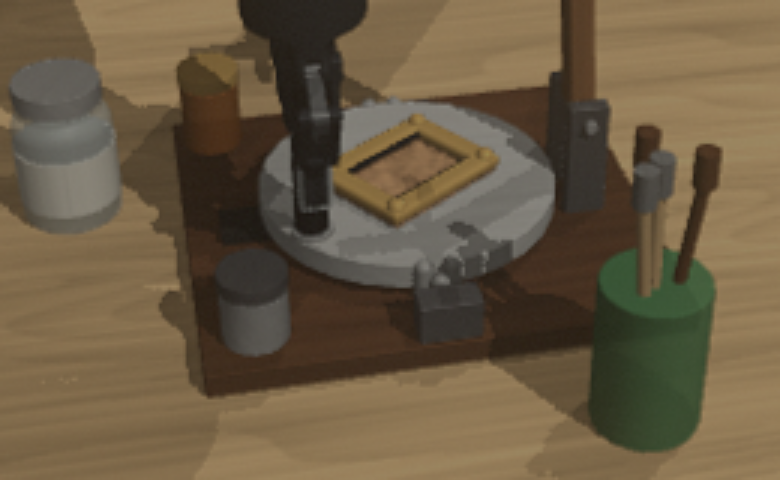

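View pics/w9.png

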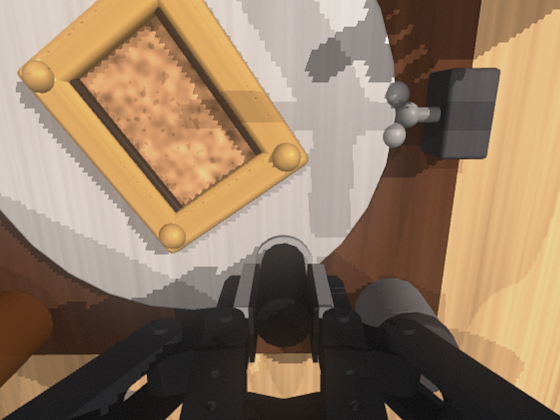

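Call:
step_arm(deltas=[{"translation":[0,0,0],"rot":[0,0,0]},{"translation":[0,0,0],"rot":[0,0,0]},{"translation":[0,0,0],"rot":[0,0,0]},{"translation":[0,0,0],"rot":[0,0,0]}], grip=130)

```text
clock: 12.18
eef_pos: [606.3, -120.1, 243.3]
tcp_rot: [-3.141, 0.0, 1.572]
contact_force: [0.1, -0.4, 0.4]
opening: 0.489
```

Call:
step_arm(deltas=[{"translation":[0,0,-3],"rot":[0,0,0]},{"translation":[0,0,-7],"rot":[0,0,0]},{"translation":[0,0,-11],"rot":[0,0,0]},{"translation":[0,0,-11],"rot":[0,0,0]},{"translation":[0,0,-11],"rot":[0,0,0]}])

```text
clock: 12.8
eef_pos: [606.0, -120.0, 353.0]
tcp_rot: [-3.141, -0.0, 1.572]
contact_force: [0.2, 0.5, -0.4]
opening: 0.489
```

Run:
```python
from m import *
from rig import imaging
import cv2
s=st()
f=imaging.grab_frame("wrist");np.savez("wrist10.npz",**f);cv2.imwrite("pics/w10.png",f["image"][:,:,::-1])
f=imaging.grab_frame("side");np.savez("side10.npz",**f);cv2.imwrite("pics/d10.png",cv2.resize(f["image"][:300,150:450,::-1],None,fx=2,fy=2))
```

```text
12.8 tcp [ 606. -120.  353.] rot [-3.141 -0.     1.572] F [ 0.2  0.5 -0.4] open 0.489 q6 [-0.2   0.39  1.7  -0.    1.05 -0.2 ]
```

View pics/w10.png

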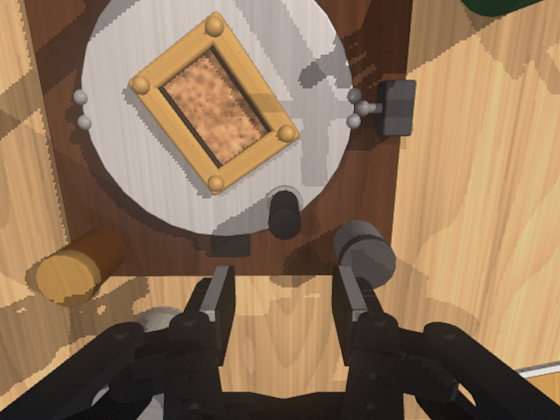

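View pics/d10.png

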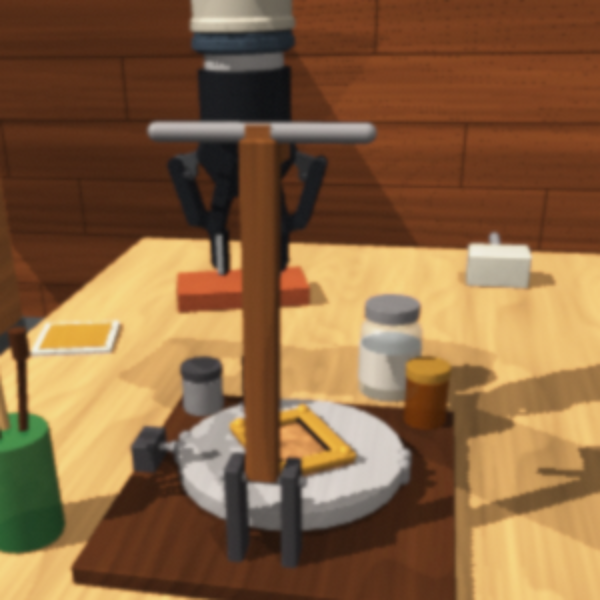

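Call:
step_arm(deltas=[{"translation":[0,0,-5],"rot":[0,0,0.17]},{"translation":[0,0,-10],"rot":[0,0,0.35]},{"translation":[0,0,-15],"rot":[0,0,0.52]},{"translation":[0,0,-20],"rot":[0,0,0.7]},{"translation":[4.3,-2.25,-20.2],"rot":[0,0,0.87]},{"translation":[8.6,-4.5,-20.2],"rot":[0,0,1.05]},{"translation":[12.9,-6.75,-20.2],"rot":[0,0,1.22]},{"translation":[17.2,-9,-20.2],"rot":[0,0,1.39]}])

```text
clock: 13.9
eef_pos: [515.4, 53.1, 554.2]
tcp_rot: [-3.141, 0.002, 0.176]
contact_force: [0.1, 0.4, -0.6]
opening: 0.49
```

Call:
step_arm(deltas=[{"translation":[0,0,0],"rot":[0,0,0.18]},{"translation":[0,0,0],"rot":[0,0,0.18]},{"translation":[0,0,0],"rot":[0,0,0.18]},{"translation":[0,0,0],"rot":[0,0,0.18]}], grip=110)

```text
clock: 14.4
eef_pos: [516.4, 51.4, 555.0]
tcp_rot: [3.142, 0.001, 0.003]
contact_force: [0.3, 0.2, 0.2]
opening: 0.565
```

Run:
```python
from m import *
from rig import imaging
import cv2
s=st()
f=imaging.grab_frame("wrist");np.savez("wrist11.npz",**f);cv2.imwrite("pics/w11.png",f["image"][:,:,::-1])
from h import *
K,T=f["camera_matrix"],f["world_to_cam"]
for a in (1.4,1.5,1.6): print(a,proj([[558+dx,68.4-243*np.cos(a),87+243*np.sin(a)] for dx in (70,0)],K,T).round(0).tolist())
```

```text
14.4 tcp [516.4  51.4 555. ] rot [3.142e+00 1.000e-03 3.000e-03] F [0.3 0.2 0.2] open 0.565 q6 [ 0.1   0.07  1.66 -0.    1.41  1.66]
1.4 [[336.0, 24.0], [330.0, 166.0]]
1.5 [[287.0, 23.0], [286.0, 166.0]]
1.6 [[236.0, 22.0], [241.0, 166.0]]
```

View pics/w11.png

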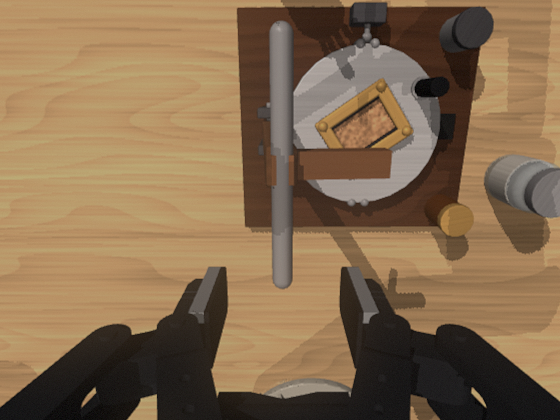

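Call:
step_arm(deltas=[{"translation":[0,-0.15,3.5],"rot":[0,0,0]},{"translation":[0,-0.15,6],"rot":[0,0,0]},{"translation":[0,-0.15,7.05],"rot":[0,0,0]},{"translation":[0,-0.15,7.05],"rot":[0,0,0]}])

```text
clock: 14.95
eef_pos: [516.2, 53.3, 484.7]
tcp_rot: [3.142, 0.001, 0.002]
contact_force: [0.1, -0.2, 0.0]
opening: 0.573
```

Call:
step_arm(deltas=[{"translation":[0,0,0],"rot":[0,0,0]},{"translation":[0,0,0],"rot":[0,0,0]},{"translation":[0,0,0],"rot":[0,0,0]},{"translation":[0,0,0],"rot":[0,0,0]},{"translation":[0,0,0],"rot":[0,0,0]}], grip=255, squeeze=40)

```text
clock: 15.58
eef_pos: [516.3, 53.4, 485.8]
tcp_rot: [-3.142, -0.002, 0.002]
contact_force: [0.2, -0.7, 5.9]
opening: 0.124
```

Run:
```python
from m import *
from rig import imaging
import cv2
s=st()
f=imaging.grab_frame("wrist");cv2.imwrite("pics/w12.png",f["image"][:,:,::-1])
x=s["eef_pos"]; a0=np.arctan2(x[2]-242,68.4-x[1]); print(a0,np.hypot(x[2]-242,68.4-x[1]))
y0,z0=-243*np.cos(a0),243*np.sin(a0)
n=20
def P(i):
    a=a0*(1-i/n); return np.array([(-(-243*np.cos(a)-y0))/10,-(243*np.sin(a)-z0)/10])
for b in (0,7,14):
    for i in range(b+1,min(b+8,n+1)): print(i,round(a0*(1-i/n),2),(P(i)-P(b)).round(2))
```

```text
15.57 tcp [516.3  53.4 485.8] rot [-3.142e+00 -2.000e-03  2.000e-03] F [ 0.2 -0.7  5.9] open 0.124 q6 [ 0.1   0.11  1.76 -0.    1.27  1.67]
1.5094325928554422 244.28236818893873
1 1.43 [1.82 0.18]
2 1.36 [3.63 0.5 ]
3 1.28 [5.41 0.95]
4 1.21 [7.14 1.54]
5 1.13 [8.83 2.26]
6 1.06 [10.46  3.1 ]
7 0.98 [12.02  4.06]
8 0.91 [1.48 1.08]
9 0.83 [2.88 2.26]
10 0.75 [4.19 3.55]
11 0.68 [5.39 4.93]
12 0.6 [6.49 6.4 ]
13 0.53 [7.47 7.95]
14 0.45 [8.34 9.56]
15 0.38 [0.74 1.68]
16 0.3 [1.35 3.41]
17 0.23 [1.83 5.18]
18 0.15 [2.17 6.98]
19 0.08 [2.38 8.8 ]
20 0.0 [ 2.45 10.63]
```

View pics/w12.png

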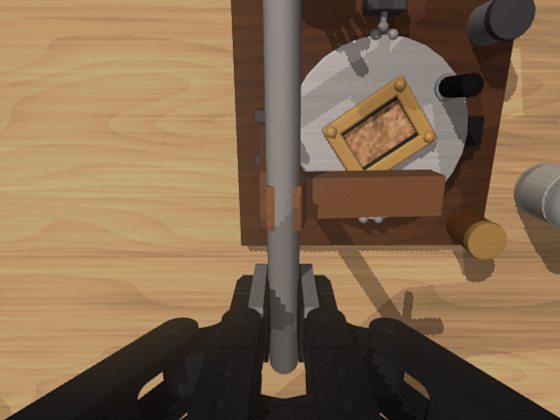

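Call:
step_arm(deltas=[{"translation":[0,1.82,0.18],"rot":[0,0,0]},{"translation":[0,3.63,0.5],"rot":[0,0,0]},{"translation":[0,5.41,0.95],"rot":[0,0,0]},{"translation":[0,7.14,1.54],"rot":[0,0,0]},{"translation":[0,8.83,2.26],"rot":[0,0,0]},{"translation":[0,10.46,3.1],"rot":[0,0,0]},{"translation":[0,12.02,4.06],"rot":[0,0,0]}])

```text
clock: 16.5
eef_pos: [516.8, -67.9, 445.1]
tcp_rot: [3.14, -0.003, 0.002]
contact_force: [1.5, -2.5, 3.8]
opening: 0.121
```

Call:
step_arm(deltas=[{"translation":[0,1.48,1.08],"rot":[0,0,0]},{"translation":[0,2.88,2.26],"rot":[0,0,0]},{"translation":[0,4.19,3.55],"rot":[0,0,0]},{"translation":[0,5.39,4.93],"rot":[0,0,0]},{"translation":[0,6.49,6.4],"rot":[0,0,0]},{"translation":[0,7.47,7.95],"rot":[0,0,0]},{"translation":[0,8.34,9.56],"rot":[0,0,0]}])

```text
clock: 17.38
eef_pos: [517.2, -151.3, 348.6]
tcp_rot: [3.14, -0.003, 0.002]
contact_force: [4.2, -4.2, 1.1]
opening: 0.118
```

Run:
```python
from m import *
from rig import imaging
import cv2
s=st()
f=imaging.grab_frame("scene");cv2.imwrite("pics/s13.png",cv2.resize(f["image"][100:320,100:420,::-1],None,fx=2,fy=2))
```

```text
17.38 tcp [ 517.2 -151.3  348.6] rot [ 3.14e+00 -3.00e-03  2.00e-03] F [ 4.2 -4.2  1.1] open 0.118 q6 [-0.29  0.28  1.87 -0.    0.98  1.28]
```

View pics/s13.png

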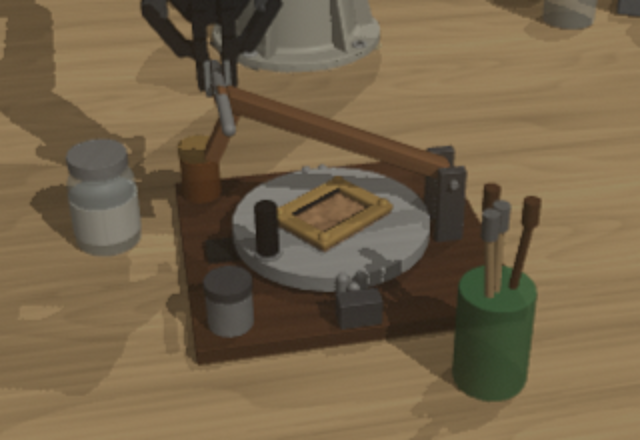

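Call:
step_arm(deltas=[{"translation":[0,0.74,1.68],"rot":[0,0,0]},{"translation":[0,1.35,3.41],"rot":[0,0,0]},{"translation":[0,1.83,5.18],"rot":[0,0,0]},{"translation":[0,2.17,6.98],"rot":[0,0,0]},{"translation":[0,2.38,8.5],"rot":[0,0,0]},{"translation":[0,2.4,9.2],"rot":[0,0,0]},{"translation":[0,2.42,9.8],"rot":[0,0,0]}])

```text
clock: 18.3
eef_pos: [517.4, -175.2, 250.3]
tcp_rot: [3.14, -0.003, 0.002]
contact_force: [3.7, -6.1, -1.3]
opening: 0.121
```

Call:
step_arm(deltas=[{"translation":[0,0,0.3],"rot":[0,0,0]},{"translation":[0,0,0.6],"rot":[0,0,0]},{"translation":[0,0,0.8],"rot":[0,0,0]},{"translation":[0,0,0.9],"rot":[0,0,0]},{"translation":[0,0,0.9],"rot":[0,0,0]}])

```text
clock: 18.92
eef_pos: [517.5, -175.3, 242.7]
tcp_rot: [3.14, -0.003, 0.002]
contact_force: [1.1, -4.8, 12.8]
opening: 0.122
```

Call:
step_arm(deltas=[{"translation":[0,0,0.1],"rot":[0,0,0]},{"translation":[0,0,0.2],"rot":[0,0,0]},{"translation":[0,0,0.2],"rot":[0,0,0]}])

```text
clock: 19.3
eef_pos: [517.6, -175.3, 241.9]
tcp_rot: [3.14, -0.004, 0.002]
contact_force: [-3.9, -4.0, 27.1]
opening: 0.121
```

Run:
```python
from m import *
from rig import imaging
import cv2
s=st()
f=imaging.grab_frame("side");cv2.imwrite("pics/d14.png",cv2.resize(f["image"][130:310,190:400,::-1],None,fx=3.3,fy=3.3))
```

```text
19.3 tcp [ 517.6 -175.3  241.9] rot [ 3.14e+00 -4.00e-03  2.00e-03] F [-3.9 -4.  27.1] open 0.121 q6 [-0.33  0.44  1.93 -0.    0.77  1.24]
```

View pics/d14.png

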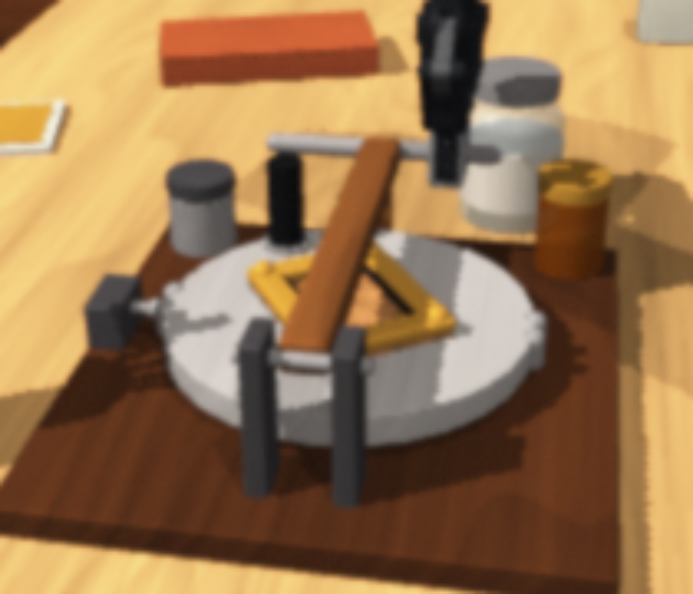

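Call:
step_arm(deltas=[{"translation":[0,0,-0.15],"rot":[0,0,0]},{"translation":[0,0,-0.15],"rot":[0,0,0]}])

```text
clock: 19.6
eef_pos: [517.5, -175.3, 242.6]
tcp_rot: [3.14, -0.004, 0.002]
contact_force: [-1.1, -6.1, 16.2]
opening: 0.125
```

Call:
step_arm(deltas=[{"translation":[0,0,0],"rot":[0,0,0]},{"translation":[0,0,0],"rot":[0,0,0]},{"translation":[0,0,0],"rot":[0,0,0]},{"translation":[0,0,0],"rot":[0,0,0]}], grip=120)

```text
clock: 20.1
eef_pos: [516.4, -174.2, 240.9]
tcp_rot: [-3.141, 0.001, 0.002]
contact_force: [0.7, 0.2, -0.5]
opening: 0.527
```

Call:
step_arm(deltas=[{"translation":[0,0,-3],"rot":[0,0,0]},{"translation":[0,0,-8],"rot":[0,0,0]},{"translation":[0,0,-13],"rot":[0,0,0]},{"translation":[0,0,-15],"rot":[0,0,0]},{"translation":[0,0,-15],"rot":[0,0,0]},{"translation":[0,0,-15],"rot":[0,0,0]}])

```text
clock: 20.85
eef_pos: [516.1, -174.2, 390.0]
tcp_rot: [-3.141, 0.002, 0.002]
contact_force: [0.1, 0.1, 0.3]
opening: 0.532
```

Run:
```python
from m import *
from rig import imaging
import cv2
s=st()
f=imaging.grab_frame("wrist");cv2.imwrite("pics/w15.png",f["image"][:,:,::-1])
f=imaging.grab_frame("side");cv2.imwrite("pics/d15.png",cv2.resize(f["image"][130:310,190:400,::-1],None,fx=3.3,fy=3.3))
```

```text
20.85 tcp [ 516.1 -174.2  390. ] rot [-3.141e+00  2.000e-03  2.000e-03] F [0.1 0.1 0.3] open 0.532 q6 [-0.33  0.24  1.82  0.    1.08  1.24]
```

View pics/w15.png

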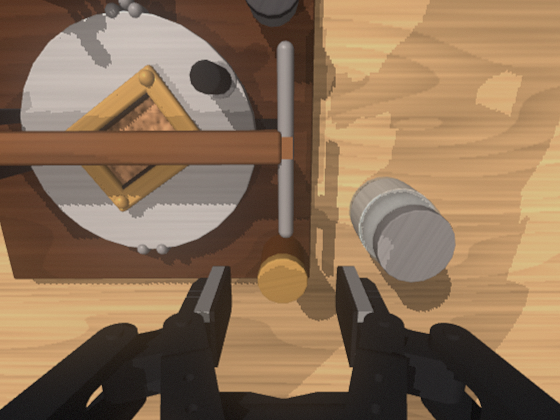

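View pics/d15.png

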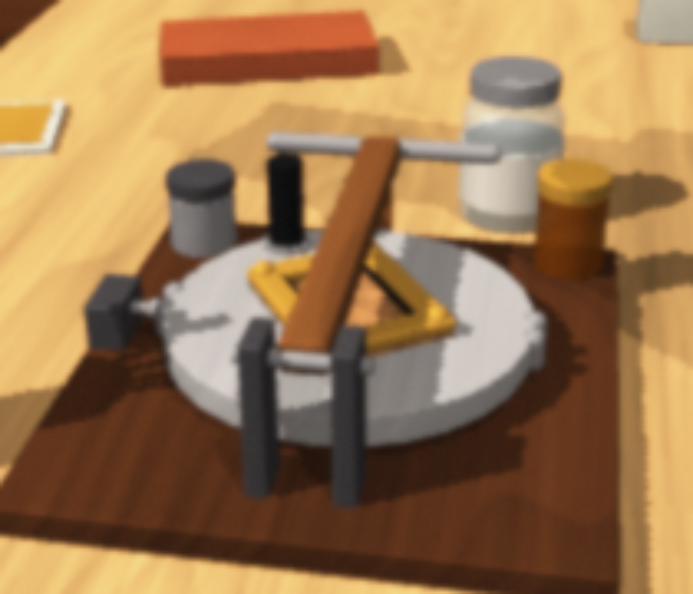

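```bash
python3 -c "
from rig import ticket
print(ticket.sign_off())"
```

```text
the job is handed in; nothing more can be done
None
```

I did all three steps and handed the job in at about 21 s of the 72 s allowed. The hand-in gives no verdict, so success rests on my own checks.

- **Hand rest up:** I swung it up by its crossbar to about 1.5 rad, and it stood there by itself after I let go.
- **Turntable:** I gripped the knob and turned the table anticlockwise from about -1.58 rad into the detent. The tool position put the angle within about 0.01 rad of 0. After release, the wrist picture showed the roller seated between the pair of nubs.
- **Hand rest down:** I lowered it at about 0.6 rad/s, more slowly at the end, and pressed it onto its pad with about 27 N (wrist reading) before letting go. In the last side picture, the bar ends are at the same pixels as at the start.

At the end the gripper was about 150 mm above the work with the force readings near zero. The pot, tin and jar looked unmoved in the last pictures, and I saw no contact with the frame. The brush jar was last in view just before the final lowering and had not moved then.

No check failed. Two early position estimates were rough: the side and scene cameras differed by about 10 mm on the pot. The wrist camera agreed with the scene camera on its y, so I used a wrist-camera fit for the moves.

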